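Load a bearing under a spring-closed guard

ROBOT

A 6-joint arm with a two-finger parallel gripper is mounted at the origin on a cart in front of the work surface, level with it; the furniture and walls round the work are solid. World frame = base frame: x ahead of the robot, y to its left, z up, the work surface at z = 0. Lengths are in m, angles in rad, forces in N, time in s.
With the tool pointing down it reaches from about 0.425 to 0.95 m from the base axis. Payload 3.5 kg.
Tool frame: the origin (TCP) lies at the very end of the fingers, on their centre line; the grasp point (between the pads) lies 19 mm behind it (ctrl.grip_depth is the distance from the TCP to the grasp point, in m); z points along the fingers, x is the direction in which the jaws open and shut, and the axes are right-handed (so a half turn about z gives the same grasp; the last joint's range is limited). The gripper opens to 85 mm and grips with 20 to 120 N. Pads are 22 mm wide; open, the fingers measure 114 mm over their backs; the gripper's body (76 mm by 85 mm) begins 54 mm behind the grasp point. The pads swing forward as they close: fully open they stand 13 mm farther back than shut.
Start: joints at [-1.441, 0.286, 1.577, -0, 1.279, -0.15], TCP at [0.186, -0.649, 0.2] pointing down, gripper open.
Joint ranges: [-2.77, 2.77], [-0.9, 2.22], [0.21, 2.48], [-1.53, 4.67], [0.24, 2.81], [-2.84, 2.84]. Speed limits (rad/s): [2.79, 2.79, 3.14, 3.14, 3.14, 3.14].

INTERFACE

Orientations are given as a unit quaternion [x, y, z, w].
In Python, from station import get_state, imaging, close_job, ctrl gives the robot as it stands.
- The arm moves only by the shell command python3 -m pendant 'ROWS' [FORCE]. ROWS is JSON, a list of rows, each a list of 5 numbers: the shift along the tool's x, y, z in mm, then the turn about the tool's z in degrees, then the closure, from -1 (fully open) to 1 (shut). In form: [[dx, dy, dz, roll, grip], ...]. A call has 1 to 20 rows; each row shifts and turns the commanded pose from where the row before left it, along the tool's axes as they then stand; what a row does not reach is not made up. A row lasts 1/8 s, in which the tool goes at most 62.5 mm and 10.7 degrees, less where a joint would pass 70% of its speed; a pose out of reach is approached as far as the arm can. A call with a gripper value outside its range is refused whole. The fingers move at their own pace and stop on an object; FORCE is the grip in N (left out, the last holds). Time passes only in rows, so rows that do not move let the fingers close. It gives the time, the measured TCP pose, the force and the opening at its end, in the units of the state.
- get_state(): the state, without advancing time (a new reading comes with each control period).
- imaging.camera(name): name is "side" or "top"; returns a dict with "pixels" (420x560x3 uint8, red, green, blue), "fovy" (degrees; the focal length in pixels is half the picture's height over the tangent of half this angle, whatever the lens; pixels are square), "cx", "cy" (the principal point, pixels), "k1" (the pictures are not rectified: a ray, as slopes to the right and down, at radius r is drawn at 1 + k1 r^2 times it, then the intrinsics apply), "eye" and "attitude" of the camera in the world. Camera axes: x right, y up, looking along -z (the intrinsics and any distortion apply to the point x, -y, -z); pixel columns grow to the right and rows downward; lengths in m; the calibration is good to about 2 mm. A picture is of the moment at which its call begins. There is no depth.
- close_job(): hands the job in, once; it reports no verdict.
The state is a dict: "t": time; "joint_positions": joint angles; "qvel": joint speeds; "joint_torque": joint torques, N m; "tool_pos": TCP position; "tool_rot": TCP orientation; "wrist_force": force on the tool from outside, world axes, zero at the start; "ft_torque": the same for the moment, N m; "gripper_width": finger opening in m.
Only numpy, scipy, OpenCV 4.12 (cv2) and the standard library are available. Lean on these libraries where they do the work, as an engineer would, in place of code of your own. Each camera call takes 0.05 s, during which the arm holds its last target.

TASK

A ball bearing lies at the open end of the lane of the guarded test nest. Hold the nest's spring-closed guard up with one fingertip while the other fingertip pushes the bearing along the lane, under the guard, until it stands against the end block; then take the fingers out so that the guard springs fully shut over it. Only push the bearing, do not lift it out of the lane, and leave the loose tools and parts beside the nest where they lie.

Things in the scene. Friction and masses are not known exactly. Their poses are not given: they have to be found in the camera images.
- test_nest: grey fixed nest, bed 310 (x) x 84 (y) mm, lane along x. Origin: on the table under the lane's centre line, at the near edge of the guard's roof; +x along the lane to the end block. Lane floor z=55, from x=-145 (open) to +100 (end block, top z=80). Low rails each side, inner faces y=-28.5 and +28.5, 5 wide, tops z=60. Bed top beyond the rails is level with the floor to y=-42 and +42; no walls
- guard (a joint): spring-closed guard, rad: 0 shut, grows opening, stop 1.5. Hinge line parallel to the lane at nest y=+48, z=6 mm. From the end an upside-down L: side wall up the bed's +y side, then a roof over the lane, 81 above the table: clear window over x=0 to 98, only an end rod and the edge bar over x=-148 to 0. Springs shut when let go
- guard_bar (a point): point on the axis of the bar along the guard's free edge, at nest x=-70; moves with the guard. Bar: freely turning roller, 10 mm thick, x=-144 to +98; shut, its axis is at y=-24, z=81 mm. An upright finger on its -y side moving to +y (about 3 N) swings it up and over; it is above the hinge line (z=110) at 0.76 rad. The finger can slide along it in x while holding it
- bearing_1: steel ball bearing, a ring 52 in diameter and 15 high, about 0.12 kg, lying flat on the lane floor in front of the guard's roof; origin at the centre of its underside (55 above the table)
- nest_home (a point): where the bearing's origin is when it stands against the end block: on the lane floor, on the centre line, nest x=+74; axes as the nest's
- tape_measure: yellow tape measure 41 x 94 x 71 high standing loose on the table on the nest's +y side; leave it; origin at the centre of its underside
- clevis_1: grey bow shackle 68 x 65 x 18 high lying loose on the table on the nest's +y side; leave it; origin at the centre of its underside
- screwdriver_2: screwdriver with a red handle, 188 long, 27 thick, lying loose on the table on the nest's -y side; leave it; origin at the centre of its underside
Things that resemble listed ones, but are neither listed nor needed, are in the scene too. What is shaped like the bearing_1 but brown or turquoise is not meant.

How it is judged:
On the way, in this order (a step that is already met when the one before it is completed fails the run):
1. the guard is held up (more than 0.3 rad) before the bearing is wholly under its roof (value of joint guard above 0.3 rad and x of bearing_1 in the frame of test_nest below 0.03 m), for 0.2 s.
2. the bearing is against the end block with the guard still held up (value of joint guard above 0.3 rad and x of bearing_1 in the frame of nest_home above -0.006 m), for 0.1 s.
At the end, for the whole second after the job is handed in: the bearing lies flat and at rest in the lane against the end block (within 6 mm) and the guard is shut over it (within 0.04 rad) (x of bearing_1 in the frame of nest_home above -0.006 m and horizontal distance between bearing_1 and nest_home below 0.009 m and z of bearing_1 in the frame of nest_home below 0.004 m and angle between bearing_1's own z axis and vertical below 0.1 rad and linear speed of bearing_1 below 0.01 m/s and value of joint guard below 0.04 rad); the robot touches nothing.
It fails at once if the bearing is lifted (more than 15 mm off the lane floor) or falls off the bed (height (world z) of bearing_1 above 0.07 m or height (world z) of bearing_1 below 0.045 m).
It fails at once if a loose thing beside the nest is moved more than 20 mm (distance of any of tape_measure, clevis_1, screwdriver_2 from where it was at the start of the episode above 0.02 m).
It also fails if it takes over 48 s, if anything falls off the work surface, if the arm or the gripper's body presses on something with over 40 N, if the wrist force passes 120 N, or if a joint passes its speed limit or range.

## Working session

There is one attempt and no reset: what is moved stays moved. The work goes in short steps, Python scripts to look and compute and a shell command to move; the robot and the scene stay as the last step left them, time stands still between calls to the robot, and variables do not carry over. Pictures are saved under pics/ and viewed, and the job is handed in when it is done.

```bash
ls; mkdir -p pics
cat > h.py <<'E'
import numpy as np, cv2
from station import get_state, imaging, ctrl
def cam(n):
    c=imaging.camera(n); cv2.imwrite  # keep
    return c
def mats(c):
    from scipy.spatial.transform import Rotation as R
    a=np.array(c["attitude"],float)
    Rm=R.from_quat(a).as_matrix() if a.size==4 else a.reshape(3,3)
    f=c["pixels"].shape[0]/2/np.tan(np.radians(c["fovy"])/2)
    return Rm,np.array(c["eye"]),f
def ray(c,u,v):
    Rm,e,f=mats(c)
    K=np.array([[f,0,c["cx"]],[0,f,c["cy"]],[0,0,1.]])
    p=cv2.undistortPoints(np.array([[[u,v]]],float),K,np.array([c["k1"],0,0,0,0.]))[0,0]
    d=Rm@np.array([p[0],-p[1],-1.]); return e,d/np.linalg.norm(d)
def plane(c,u,v,z):
    e,d=ray(c,u,v); return e+d*(z-e[2])/d[2]
def proj(c,P):
    Rm,e,f=mats(c); q=Rm.T@(np.array(P)-e); x,y=q[0]/-q[2],-q[1]/-q[2]
    s=1+c["k1"]*(x*x+y*y); return c["cx"]+f*x*s,c["cy"]+f*y*s
def tri(c1,p1,c2,p2):
    e1,d1=ray(c1,*p1);e2,d2=ray(c2,*p2)
    A=np.array([d1,-d2]).T; t=np.linalg.lstsq(A,e2-e1,rcond=None)[0]
    a,b=e1+t[0]*d1,e2+t[1]*d2; return (a+b)/2,np.linalg.norm(a-b)
def save(c,n):cv2.imwrite(n,c["pixels"][:,:,::-1])
E
python3 - <<'E'
from h import *
import pickle
for n in("top","side"):
    c=cam(n);save(c,f"pics/{n}0.png");pickle.dump(c,open(n+"0.pkl","wb"));print({k:v for k,v in c.items() if k!="pixels"})
print(get_state(),ctrl.grip_depth)
E
```

```text
pics
{'fovy': 53.54625014930883, 'cx': 286.77781288871773, 'cy': 201.64660690932706, 'k1': -0.03988414593000272, 'eye': array([ 0.40583874, -0.02701949,  0.92294003]), 'attitude': array([-0.05432007,  0.07216186,  0.71188159, -0.69646722])}
{'fovy': 43.520467340356724, 'cx': 277.61434473738404, 'cy': 212.93414626432028, 'k1': -0.15939971346152304, 'eye': array([0.15116293, 0.70396053, 0.59796875]), 'attitude': array([-0.11571343,  0.47575041,  0.84877434, -0.19963485])}
{'t': 0.1, 'joint_positions': array([-1.44100965e+00,  2.87133988e-01,  1.57802937e+00, -5.13158978e-06,
        1.27866087e+00, -1.50012410e-01]), 'qvel': array([ 2.32389068e-04, -4.74615071e-04, -2.68869263e-03,  4.23613107e-04,
       -5.87041287e-05, -1.42702104e-03]), 'joint_torque': array([ 6.96899206e-04, -4.07296586e+01, -2.93699616e+01, -1.54247277e-04,
        3.40578576e-03,  2.86911188e-06]), 'tool_pos': array([ 0.18633997, -0.64806402,  0.19824833]), 'tool_rot': array([ 7.98799847e-01, -6.01595844e-01, -7.82714759e-04, -7.95198679e-04]), 'wrist_force': array([0.36412932, 0.10808589, 0.24715576]), 'ft_torque': array([-0.02338352,  0.02996706, -0.00617491]), 'gripper_width': 0.08534428571319227} 0.0187
```

View pics/top0.png

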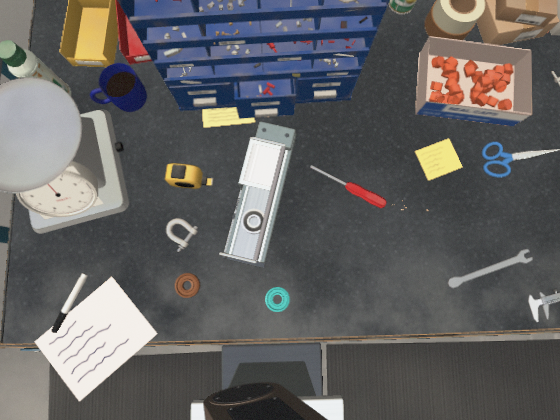

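View pics/side0.png

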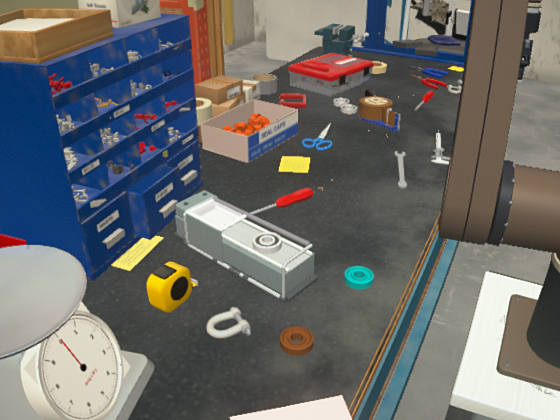

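The top view shows the nest from about (245,260), its open end, to (275,125), its far end. The bearing is at (254,221). The tape and shackle are to the left (+y) and the screwdriver to the right (-y). I'll zoom in next.

Run:
```python
import cv2
a=cv2.imread("pics/top0.png")[110:280,200:320];cv2.imwrite("pics/top0z.png",cv2.resize(a,None,fx=3.5,fy=3.5,interpolation=cv2.INTER_CUBIC)[:600])
a=cv2.imread("pics/side0.png")[180:310,165:330];cv2.imwrite("pics/side0z.png",cv2.resize(a,None,fx=4.5,fy=4.5,interpolation=cv2.INTER_CUBIC))
```

```text
(no output)
```

View pics/top0z.png

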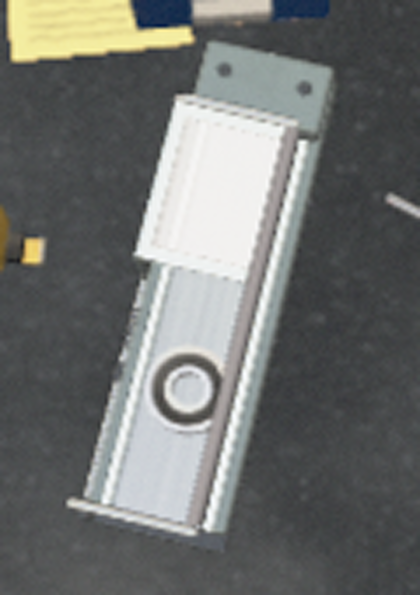

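View pics/side0z.png

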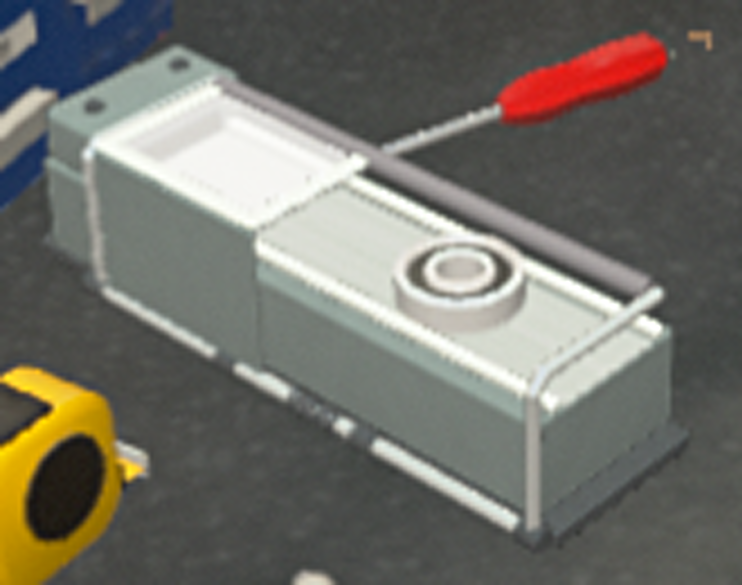

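Run:
```python
from h import *
import pickle
T=pickle.load(open("top0.pkl","rb"));S=pickle.load(open("side0.pkl","rb"))
t=lambda p:(p[0]/3.5+200-.36,p[1]/3.5+110-.36); s=lambda p:(p[0]/4.5+165-.4,p[1]/4.5+180-.4)
for n,a,b in [("blk far +y",(210,42),(50,112)),("blk far -y",(333,70),(180,45)),("bar near",(203,530),(655,290)),("bar far",(291,125),(225,85)),("bearing",(188,390),(460,270)),("roof near +y",(137,256),(258,238)),("roof/bar near",(243,278),(365,158)),("floor near -y",(222,547),(672,333)),("rail near+y",(108,503),(548,408))]:
    P,g=tri(T,t(a),S,s(b));print(n,P.round(4),round(g,4))
# bearing silhouette masks
```

```text
blk far +y [0.7326 0.0031 0.0781] 0.002
blk far -y [ 0.7133 -0.0714  0.0791] 0.0015
bar near [0.4391 0.0115 0.0784] 0.0015
bar far [ 0.6756 -0.046   0.0813] 0.0067
bearing [0.5208 0.0194 0.0683] 0.0004
roof near +y [0.5987 0.0477 0.0779] 0.0036
roof/bar near [ 0.5836 -0.0146  0.0848] 0.0017
floor near -y [0.4322 0.0024 0.0541] 0.0067
rail near+y [0.4571 0.0685 0.0547] 0.0015
```

Run:
```python
from h import *
import pickle
T=pickle.load(open("top0.pkl","rb"));I=T["pixels"].astype(int)
for v in (170,200,230,245):
    print(v);print([(u,*I[v,u]) for u in range(225,300) if I[v,u].max()>70])
```

```text
170
[(225, np.int64(70), np.int64(73), np.int64(72)), (226, np.int64(75), np.int64(76), np.int64(78)), (227, np.int64(75), np.int64(76), np.int64(78)), (228, np.int64(70), np.int64(71), np.int64(75)), (229, np.int64(72), np.int64(74), np.int64(76)), (230, np.int64(71), np.int64(70), np.int64(74)), (231, np.int64(68), np.int64(71), np.int64(72)), (232, np.int64(65), np.int64(68), np.int64(71)), (233, np.int64(68), np.int64(72), np.int64(72)), (234, np.int64(72), np.int64(75), np.int64(74)), (235, np.int64(73), np.int64(75), np.int64(76)), (236, np.int64(71), np.int64(74), np.int64(76)), (237, np.int64(73), np.int64(74), np.int64(77)), (238, np.int64(72), np.int64(76), np.int64(77)), (240, np.int64(72), np.int64(73), np.int64(75)), (241, np.int64(126), np.int64(126), np.int64(119)), (242, np.int64(224), np.int64(227), np.int64(228)), (243, np.int64(237), np.int64(240), np.int64(240)), (244, np.int64(238), np.int64(241), np.int64(239)), (245, np.int64(234), np.int64(235), np.int64(234)), (246, np.int64(227), np.int64(224), np.int64(221)), (247, np.int64(234), np.int64(232), np.int64(229
[... 10290 characters left out ...]
np.int64(71)), (275, np.int64(70), np.int64(72), np.int64(71)), (276, np.int64(71), np.int64(71), np.int64(71)), (283, np.int64(70), np.int64(73), np.int64(74)), (284, np.int64(71), np.int64(74), np.int64(75)), (286, np.int64(67), np.int64(71), np.int64(72)), (287, np.int64(70), np.int64(73), np.int64(73)), (288, np.int64(72), np.int64(76), np.int64(75)), (289, np.int64(72), np.int64(72), np.int64(74)), (290, np.int64(69), np.int64(72), np.int64(72)), (293, np.int64(69), np.int64(70), np.int64(71)), (295, np.int64(70), np.int64(69), np.int64(72)), (297, np.int64(70), np.int64(73), np.int64(74)), (298, np.int64(67), np.int64(70), np.int64(71)), (299, np.int64(69), np.int64(71), np.int64(72))]
```

```bash
cat > fit.py <<'E'
from h import *
import pickle
T=pickle.load(open("top0.pkl","rb"));S=pickle.load(open("side0.pkl","rb"))
R1=[(243.6,200),(235.6,230),(231.9,245)];R2=[(281.5,170),(273.7,200),(266.6,230),(262.8,245)];B=[(277.2,170),(269.9,200),(262.4,230),(258.6,245)]
A=[];b=[]
# each: normal n=(-s,c): y_n = n.(p)-k ; solve line y = a x + c with offset
from scipy.optimize import least_squares
D=[(plane(T,*p,.060)[:2],.031) for p in R1]+[(plane(T,*p,.060)[:2],-.031) for p in R2]+[(plane(T,*p,.081)[:2],-.024) for p in B]
f=lambda q:[(-np.sin(q[0])*p[0]+np.cos(q[0])*p[1]-q[1]-y) for p,y in D]
r=least_squares(f,[-.25,0.1]);th,k=r.x
print(np.degrees(th),k,(np.array(f(r.x))*1e3).round(1))
ex=np.array([np.cos(th),np.sin(th)]);ey=np.array([-ex[1],ex[0]])
t=lambda p:(p[0]/3.5+200-.36,p[1]/3.5+110-.36); s=lambda p:(p[0]/4.5+165-.4,p[1]/4.5+180-.4)
def st(P):P=np.array(P);return (ex@P[:2]).round(4),(ey@P[:2]-k).round(4)
# stations along lane
for n,p,z in [("roof near +y (0)",(137,256),.081),("roof near -y(0)",(240,280),.081),("bed near -y (-145)",(222,549),.0),("floor near(-145)",(205,528),.055),("blk far +y(165?)",(210,42),.08),("blk far -y",(333,70),.08),("bar near(-144)",(203,532),.081),("bearing",(188,389),.07),("roof far+y (98)",(180,95),.081)]:
    print("T",n,st(plane(T,*t(p),z)))
for n,p,z in [("roof near +y (0)",(258,236),.081),("roof near -y (0)",(365,158),.081),("bar near(-144)",(655,290),.081),("bearing",(460,270),.07),("roof far+y",(92,152),.081),("floor near -y",(672,333),.055),("floor near +y",(548,412),.055)]:
    print("S",n,st(plane(S,*s(p),z)))
E
python3 fit.py
```

```text
-14.734397917585863 0.15202840106874158 [-0.1  0.3 -0.1 -0.4  0.4 -0.3 -0.1  0.3 -0.1 -0.1  0.1]
T roof near +y (0) (np.float64(0.5677), np.float64(0.0471))
T roof near -y(0) (np.float64(0.568), np.float64(-0.0155))
T bed near -y (-145) (np.float64(0.4144), np.float64(-0.0399))
T floor near(-145) (np.float64(0.4231), np.float64(-0.0293))
T blk far +y(165?) (np.float64(0.7078), np.float64(0.0378))
T blk far -y (np.float64(0.7083), np.float64(-0.0392))
T bar near(-144) (np.float64(0.4199), np.float64(-0.0301))
T bearing (np.float64(0.4992), np.float64(-0.0007))
T roof far+y (98) (np.float64(0.6703), np.float64(0.047))
S roof near +y (0) (np.float64(0.5625), np.float64(0.0478))
S roof near -y (0) (np.float64(0.5717), np.float64(-0.0225))
S bar near(-144) (np.float64(0.4201), np.float64(-0.0259))
S bearing (np.float64(0.4968), np.float64(0.001))
S roof far+y (np.float64(0.6626), np.float64(0.0496))
S floor near -y (np.float64(0.4195), np.float64(-0.037))
S floor near +y (np.float64(0.4234), np.float64(0.033))
```

```bash
python3 -m pendant '[[0,0,0,10.2,0.62],[0,0,0,10.2,0.62],[0,0,0,10.3,0.62],[-40,-8,0,0,0.62],[-50,-9,0,0,0.62],[-50,-9,0,0,0.62],[-50,-9,0,0,0.62],[-50,-9,0,0,0.62],[-50,-9,0,0,0.62],[-50,-9,0,0,0.62],[-50,-8,0,0,0.62],[-50,-8,0,0,0.62],[-50,-8,0,0,0.62],[-50,-8,0,0,0.62],[-50,-8,0,0,0.62],[-40,-6,0,0,0.62],[0,0,0,0,0.62],[0,0,0,0,0.62]]'
cat > where.py <<'E'
from h import *
from scipy.spatial.transform import Rotation as R
th=np.radians(-14.73);ex=np.array([np.cos(th),np.sin(th)]);ey=np.array([-ex[1],ex[0]]);S0,K=.5675,.152
def nest(P): return np.array([ex@P[:2]-S0,ey@P[:2]-K,P[2]])
def world(n): n=np.array(n,float);return np.r_[ex*(n[0]+S0)+ey*(n[1]+K),n[2]]
if __name__=="__main__":
    s=get_state();Rm=R.from_quat(s["tool_rot"]).as_matrix()
    print("t",s["t"],"nest mm",(nest(s["tool_pos"])*1e3).round(1),"yaw err",np.degrees(np.arctan2(ey@Rm[:2,1]*-1,-ex@Rm[:2,1])).round(2),"tilt",Rm[:,2].round(3),"w",s["gripper_width"],"F",s["wrist_force"].round(1),"q",s["joint_positions"].round(2))
E
python3 where.py
```

```text
t: 2.35
tool_pos: [0.4501, -0.0667, 0.1992]
tool_rot: [-0.611, 0.791, 0.0, -0.0]
wrist_force: [0.3, -0.3, 0.4]
gripper_width: 0.016
t 2.35 nest mm [-115.2 -102.1  199.2] yaw err 0.09 tilt [-0.001 -0.    -1.   ] w 0.01595478107622418 F [ 0.3 -0.3  0.4] q [-0.37 -0.22  2.1  -0.    1.26  1.46]
```

```bash
python3 -m pendant '[[0,0,50,0,0.62],[0,0,50,0,0.62],[0,0,25,0,0.62],[0,0,0,0,0.62],[0,0,0,0,0.62]]'; python3 where.py
python3 - <<'E'
from where import *
s=get_state()["tool_pos"]
for n in("top","side"):
    c=cam(n);save(c,f"pics/{n}1.png");u,v=proj(c,s);print(n,u,v)
    a=c["pixels"][:,:,::-1];u,v=int(u),int(v);a=a[max(0,v-90):v+60,max(0,u-90):u+90];cv2.imwrite(f"pics/{n}1z.png",cv2.resize(a,None,fx=4,fy=4,interpolation=cv2.INTER_CUBIC))
E
```

```text
t: 2.98
tool_pos: [0.4513, -0.0677, 0.0758]
tool_rot: [-0.611, 0.792, -0.001, 0.0]
wrist_force: [0.7, -0.3, 0.2]
gripper_width: 0.0162
t 2.975 nest mm [-113.8 -102.7   75.8] yaw err -0.01 tilt [ 0.002 -0.001 -1.   ] w 0.016171456908417845 F [ 0.7 -0.3  0.2] q [-0.37 -0.06  2.2  -0.    1.    1.46]
top 296.61938937427567 253.80616360018547
side 321.63423459381073 221.7270934349969
```

View pics/top1z.png

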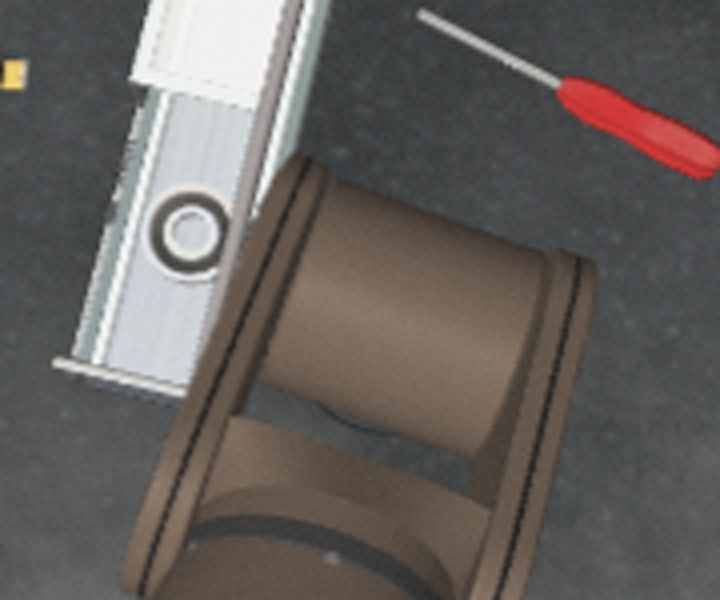

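View pics/side1z.png

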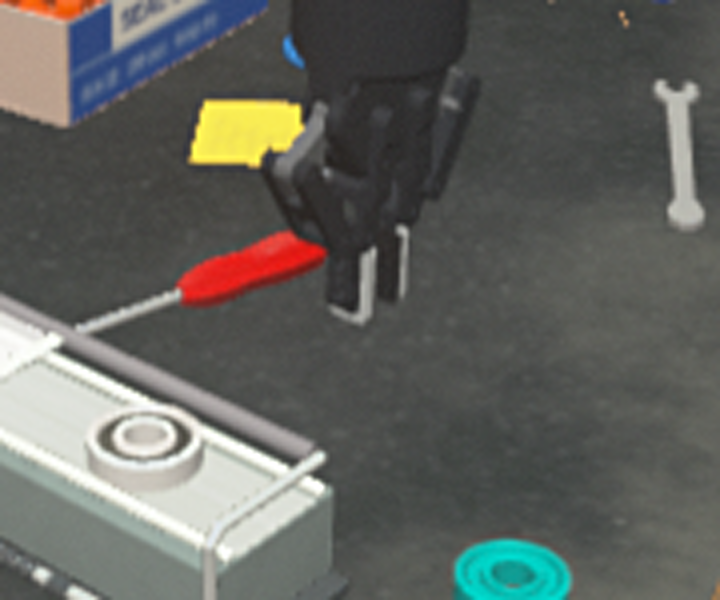

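Run:
```python
from where import *
import pickle
c=cam("side")
u0,v0=321-90,221-90
P=lambda a,b:(a/4+u0-.4,b/4+v0-.4)
for n,p,y in [("A tip left (outer bottom front?)",(330,305),-.080),("A tip mid",(365,320),-.095),("A tip outer-right",(360,322),-.080),("A pad bottom",(372,318),-.095),("B bottom",(405,297),-.111),("knuckle L",(265,155),-.075),("knuckle low",(300,235),-.075)]:
    e,d=ray(c,*P(*p)); k=(y+K-ey@e[:2])/(ey@d[:2]); print(n,(nest(e+k*d)*1e3).round(0))
print("check bearing");
```

```text
A tip left (outer bottom front?) [-110.  -80.  117.]
A tip mid [-119.  -95.  105.]
A tip outer-right [-127.  -80.  115.]
A pad bottom [-123.  -95.  108.]
B bottom [-129. -111.  114.]
knuckle L [-75. -75. 182.]
knuckle low [-96. -75. 149.]
check bearing
```

Run:
```python
from where import *
c=cam("side");s=get_state()["tool_pos"]; print(s)
a=c["pixels"][:,:,::-1].copy()[120:260,240:400];a=cv2.resize(a,None,fx=5,fy=5,interpolation=cv2.INTER_CUBIC)
def dot(P,col):
    u,v=proj(c,P);cv2.circle(a,(int((u-240)*5),int((v-120)*5)),4,col,-1)
dot(s,(0,0,255))
for z in (.1,.125,.15): dot(np.r_[s[:2],z],(0,255,255))
for n in [(-144,-24,81),(0,-24,81),(-70,0,70)]: dot(world(np.array(n)/1e3),(255,0,255))
cv2.imwrite("pics/side2z.png",a)
# ray consistency
e,d=ray(c,*proj(c,s)); print(np.linalg.norm(np.cross(s-e,d)))
```

```text
[ 0.45154874 -0.06719293  0.0760854 ]
2.7755575615628914e-17
```

View pics/side2z.png

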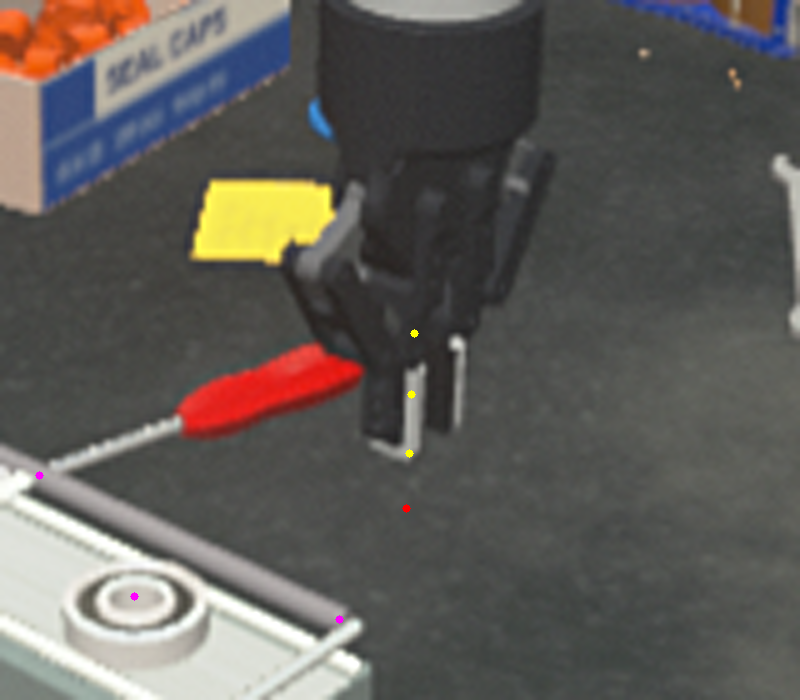

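Run:
```python
from where import *
c=cam("side")
a=c["pixels"][:,:,::-1].copy()[170:250,290:370].astype(float)
a=np.clip((a/110)**.7*255,0,255).astype(np.uint8)
cv2.imwrite("pics/side3z.png",cv2.resize(a,None,fx=7,fy=7,interpolation=cv2.INTER_NEAREST))
```

```text
(no output)
```

View pics/side3z.png

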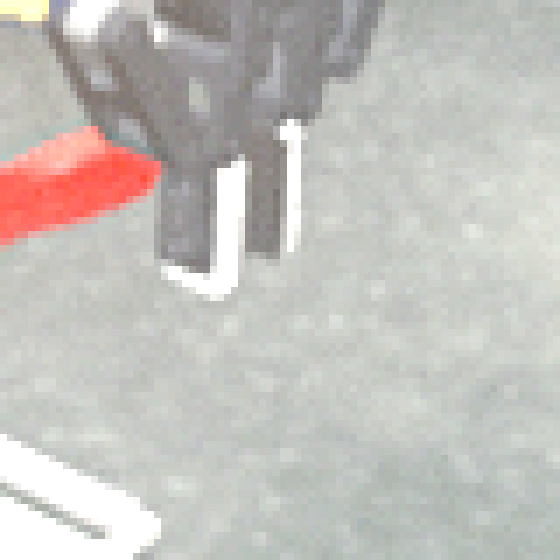

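The side view puts the fingertips roughly 25–30 mm above the reported TCP. In the same image, the marks I drew on the nest land correctly. I'll lower a little and compare again.

```bash
python3 -m pendant '[[0,0,13,0,0.62],[0,0,0,0,0.62],[0,0,0,0,0.62]]'; python3 where.py
cat > look.py <<'E'
import sys
from where import *
c=cam("side");s=get_state()["tool_pos"]
z=5
a=c["pixels"][:,:,::-1].copy()[140:260,220:380];a=cv2.resize(a,None,fx=z,fy=z,interpolation=cv2.INTER_CUBIC)
def dot(P,col):
    u,v=proj(c,P);cv2.circle(a,(int((u-220)*z),int((v-140)*z)),4,col,-1)
dot(s,(0,0,255))
n=nest(s)
for dy in (.022,.008,-.008,-.022):
  for dx in (-.011,.011): dot(world(n+[dx,dy,0]),(0,255,255))
cv2.imwrite(sys.argv[1],a)
E
python3 look.py pics/l1.png
```

```text
t: 3.6
tool_pos: [0.4502, -0.0665, 0.0611]
tool_rot: [-0.611, 0.792, 0.0, -0.0]
wrist_force: [0.8, 0.7, 0.5]
gripper_width: 0.0163
t 3.6 nest mm [-115.2 -101.8   61.1] yaw err 0.07 tilt [-0.001  0.    -1.   ] w 0.01629657947686035 F [0.8 0.7 0.5] q [-0.37 -0.04  2.21  0.    0.97  1.46]
```

View pics/l1.png

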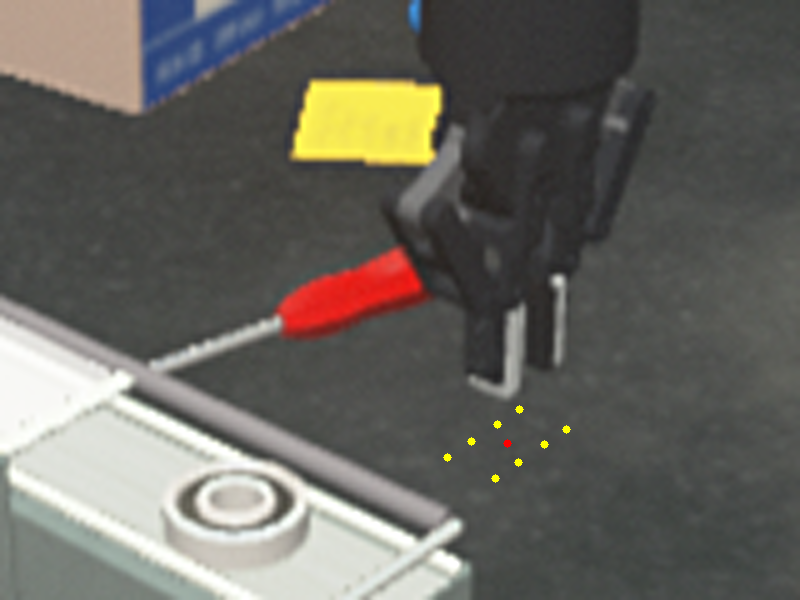

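```bash
python3 -m pendant '[[-20,0,0,0,0.62],[-18,0,0,0,0.62],[0,0,0,0,0.62],[0,0,0,0,0.62]]'; python3 look.py pics/l2.png
python3 - <<'E'
from where import *
c=cam("top");s=get_state()["tool_pos"];a=c["pixels"][:,:,::-1].copy();save(c,"pics/t2r.png")
a=cv2.resize(a[140:300,200:360],None,fx=3.75,fy=3.75,interpolation=cv2.INTER_CUBIC)
for z in (s[2],.15,.25,.35):
    u,v=proj(c,np.r_[s[:2],z]);cv2.circle(a,(int((u-200)*3.75),int((v-140)*3.75)),4,(0,0,255),-1)
a=np.clip((a/160.)**.6*255,0,255).astype(np.uint8)
cv2.imwrite("pics/t2.png",a);print(s)
E
```

```text
t: 4.15
tool_pos: [0.4601, -0.0302, 0.0616]
tool_rot: [-0.611, 0.791, -0.0, -0.0]
wrist_force: [-0.7, -0.7, -0.2]
gripper_width: 0.0162
[ 0.46005019 -0.03036702  0.0615856 ]
```

View pics/l2.png

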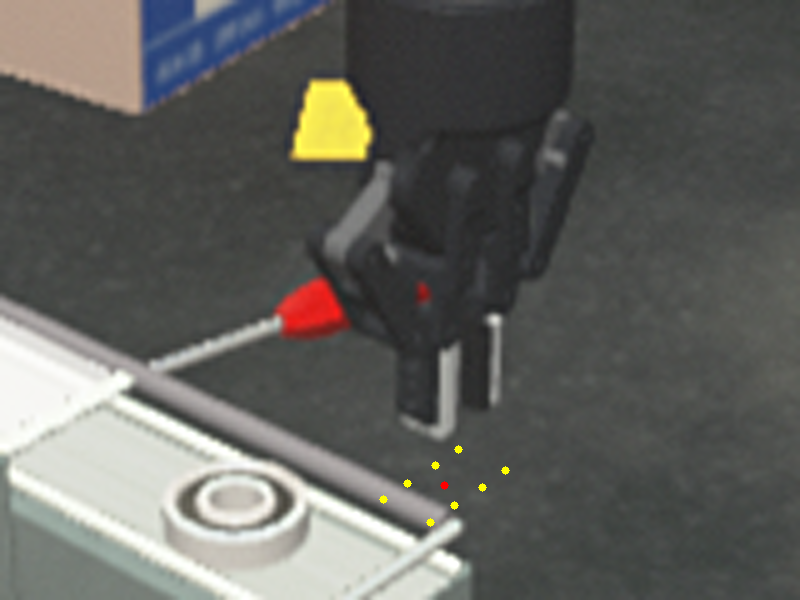

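View pics/t2.png

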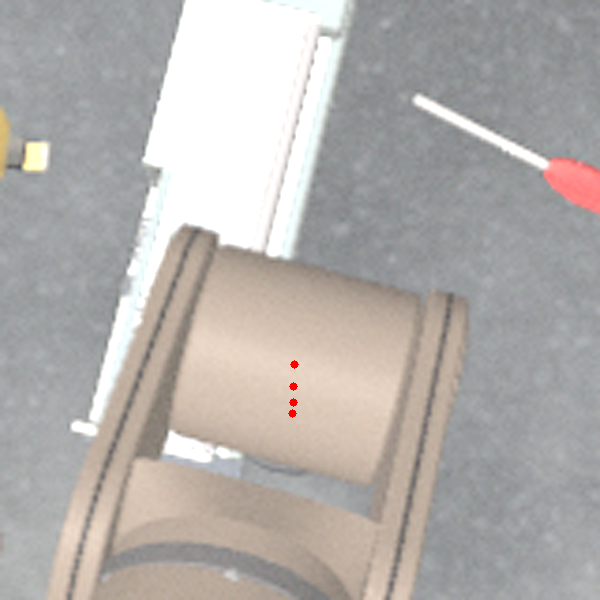

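Horizontally the wrist agrees with the top view. The side view still shows the tips about 30 mm above the reported z. I'll step out to -y, clear of the bed, and lower there. That is safe whether or not the offset is real.

```bash
python3 -m pendant '[[12,0,0,0,0.62],[0,0,10,0,0.62],[0,0,10,0,0.62],[0,0,0,0,0.62],[0,0,0,0,0.62]]'; python3 where.py; python3 look.py pics/l3.png
```

```text
t: 4.88
tool_pos: [0.457, -0.0414, 0.0413]
tool_rot: [-0.611, 0.792, 0.0, -0.0]
wrist_force: [-0.0, -0.1, 0.5]
gripper_width: 0.0161
t 4.875 nest mm [-115.   -75.8   41.3] yaw err 0.07 tilt [-0.  0. -1.] w 0.016075099746656243 F [-0.  -0.1  0.5] q [-0.31  0.01  2.21  0.    0.93  1.51]
```

View pics/l3.png

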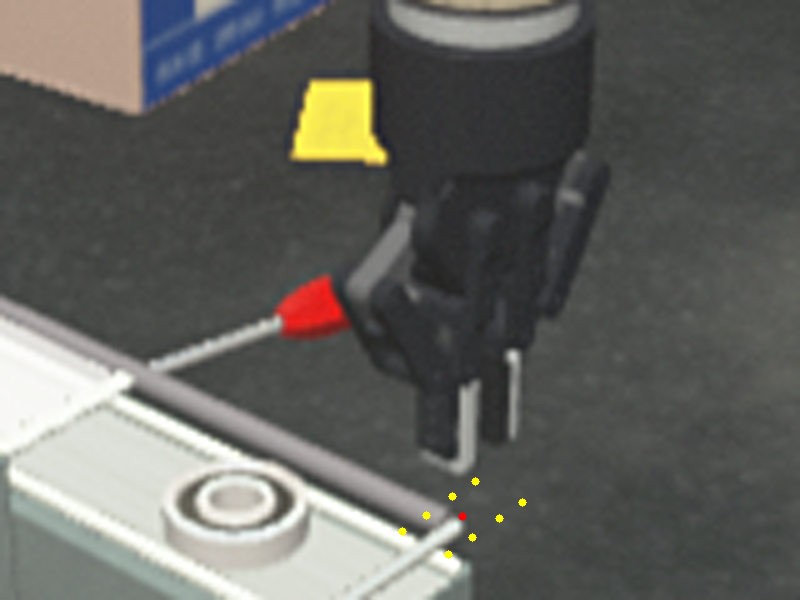

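Run:
```python
from where import *
c=cam("side")
def q(p,x):
    e,d=ray(c,p[0]/5+220-.4,p[1]/5+140-.4); k=(x+S0-ex@e[:2])/(ex@d[:2]); return (nest(e+k*d)*1e3).round(1)
for dx in (0,-3,3):
  print(dx,q((418,455),-.104+dx/1e3),q((460,473),-.126+dx/1e3),q((474,464),-.126+dx/1e3),"B",q((516,436),-.126+dx/1e3))
```

```text
0 [-104.   -60.6   72.8] [-126.   -57.2   76.3] [-126.   -65.4   76. ] B [-126.   -90.3   75.8]
-3 [-107.   -56.9   76. ] [-129.   -53.3   79.6] [-129.   -61.4   79.3] B [-129.   -86.2   79.1]
3 [-101.   -64.4   69.7] [-123.   -61.2   73. ] [-123.   -69.4   72.7] B [-123.   -94.5   72.5]
```

The corner rays agree with the reported position horizontally: A spans y -59 to -67, and the tip is about 8 mm thick. They put the tips at z≈75, against a reported 41. I'll check that with a light touch on the bed strip outside the -y rail.

```bash
python3 -m pendant '[[-25,0,0,0,0.62],[0,0,6,0,0.62],[0,0,6,0,0.62],[0,0,0,0,0.62]]'; python3 where.py; python3 look.py pics/l4.png
```

```text
t: 5.48
tool_pos: [0.4626, -0.0174, 0.0287]
tool_rot: [-0.611, 0.792, 0.001, -0.0]
wrist_force: [-1.3, 0.3, -0.0]
gripper_width: 0.0159
t 5.475 nest mm [-115.7  -51.2   28.7] yaw err 0.03 tilt [-0.002  0.001 -1.   ] w 0.01592469260332447 F [-1.3  0.3 -0. ] q [-0.26  0.04  2.2   0.    0.9   1.57]
```

View pics/l4.png

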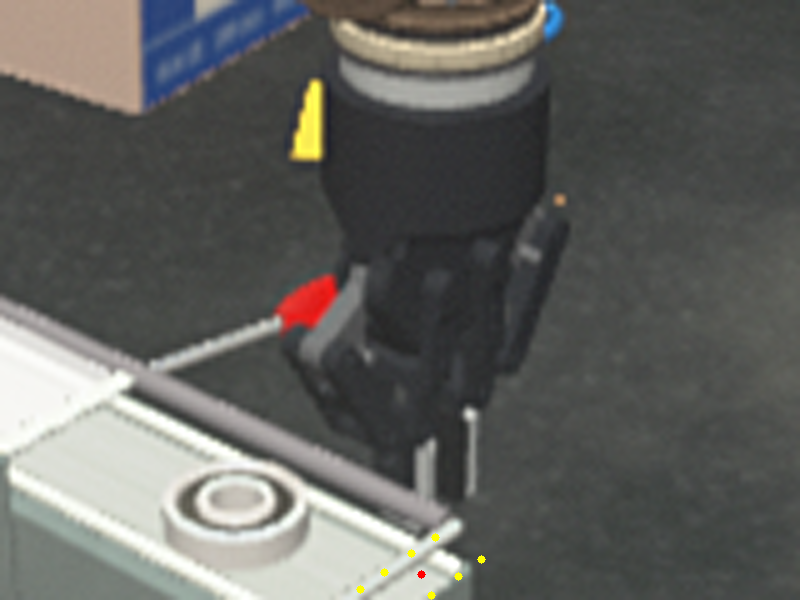

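```bash
python3 -m pendant '[[0,0,2,0,0.62],[0,0,2,0,0.62],[0,0,0,0,0.62]]'; python3 where.py
```

```text
t: 5.9
tool_pos: [0.4632, -0.0173, 0.0254]
tool_rot: [-0.611, 0.792, 0.0, -0.0]
wrist_force: [-0.0, -0.4, -0.8]
gripper_width: 0.0162
t 5.9 nest mm [-115.1  -51.    25.4] yaw err 0.06 tilt [-0.  0. -1.] w 0.01621040004155093 F [-0.  -0.4 -0.8] q [-0.26  0.05  2.21  0.    0.89  1.57]
```

```bash
python3 -m pendant '[[0,0,2,0,0.62],[0,0,0,0,0.62]]'
```

```text
t: 6.15
tool_pos: [0.4635, -0.0174, 0.0236]
tool_rot: [-0.611, 0.792, -0.0, 0.0]
wrist_force: [0.9, -0.5, 0.3]
gripper_width: 0.0162
```

```bash
python3 -m pendant '[[0,0,1.5,0,0.62],[0,0,0,0,0.62]]'|grep -E "pos|force"
```

```text
tool_pos: [0.4636, -0.0173, 0.0234]
wrist_force: [-5.2, 0.5, 9.1]
```

```bash
python3 -m pendant '[[0,0,1.5,0,0.62],[0,0,0,0,0.62]]'|grep -E "pos|force"
```

```text
tool_pos: [0.4636, -0.0173, 0.0233]
wrist_force: [-7.7, 1.3, 18.3]
```

```bash
python3 -m pendant '[[0,0,1.5,0,0.62],[0,0,0,0,0.62]]'|grep -E "pos|force"; python3 look.py pics/l5.png
```

```text
tool_pos: [0.4636, -0.0173, 0.0232]
wrist_force: [-12.3, 1.4, 27.6]
```

View pics/l5.png

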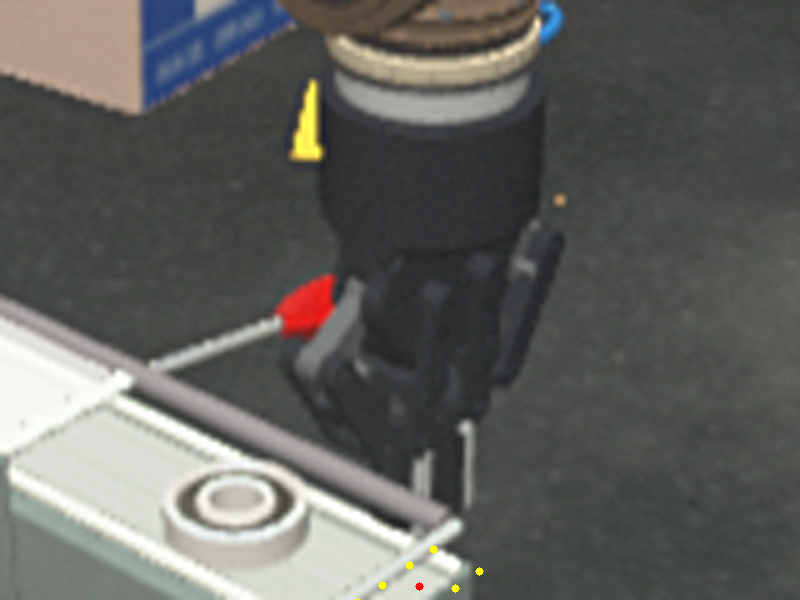

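Contact came at a reported z of 23.4, which is the bed at 55, so the tips stand 31.6 mm above the reported TCP. To get tip z≈62.5 I'll raise to a reported 31, then swing the bar over.

```bash
python3 -m pendant '[[0,0,-6,0,0.62],[0,0,-6,0,0.62],[0,0,0,0,0.62]]'|grep -E "pos|force"; python3 where.py
```

```text
tool_pos: [0.4636, -0.0173, 0.0312]
wrist_force: [0.7, 0.5, 0.3]
t 7.325 nest mm [-114.8  -50.9   31.2] yaw err 0.06 tilt [ 0.001 -0.    -1.   ] w 0.016469616616286615 F [0.7 0.5 0.3] q [-0.26  0.04  2.2   0.    0.9   1.57]
```

```bash
python3 -m pendant '[[-6,0,0,0,0.62],[-6,0,0,0,0.62],[-6,0,0,0,0.62],[-6,0,0,0,0.62],[0,0,0,0,0.62]]'; python3 where.py;python3 look.py pics/l6.png
```

```text
t: 7.95
tool_pos: [0.4696, 0.0061, 0.0318]
tool_rot: [-0.612, 0.791, -0.0, -0.0]
wrist_force: [-3.0, -3.2, 4.7]
gripper_width: 0.0163
t 7.95 nest mm [-114.9  -26.7   31.8] yaw err 0.14 tilt [-0.001 -0.001 -1.   ] w 0.01627957785993095 F [-3.  -3.2  4.7] q [-0.2   0.05  2.19 -0.    0.91  1.62]
```

View pics/l6.png

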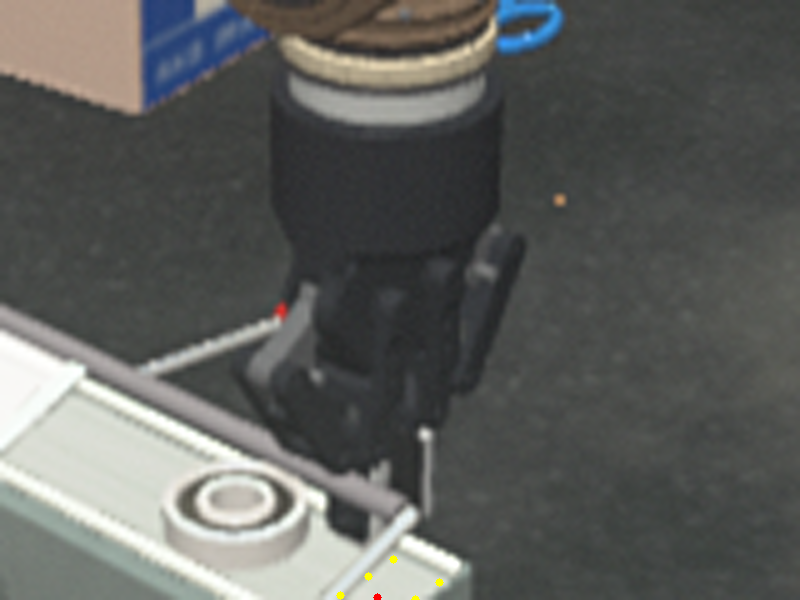

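The bar is rising against finger A, with about 5 N on the wrist. I'll continue to y≈12 so finger B is on the centre line.

```bash
python3 -m pendant '[[-6,0,0,0,0.62],[-6,0,0,0,0.62],[-6,0,0,0,0.62],[0,0,0,0,0.62]]'; python3 where.py
```

```text
t: 8.5
tool_pos: [0.4754, 0.0237, 0.0348]
tool_rot: [-0.612, 0.791, -0.0, 0.0]
wrist_force: [-7.9, -3.0, 20.9]
gripper_width: 0.0161
t 8.5 nest mm [-113.7   -8.2   34.8] yaw err 0.14 tilt [ 0.001  0.    -1.   ] w 0.016115913648404204 F [-7.9 -3.  20.9] q [-0.16  0.06  2.17  0.    0.91  1.66]
```

```bash
python3 -m pendant '[[-6,0,0,0,0.62],[-6,0,0,0,0.62],[-6,0,0,0,0.62],[-3,0,0,0,0.62],[0,0,0,0,0.62]]'; python3 where.py;python3 look.py pics/l7.png
```

```text
t: 9.12
tool_pos: [0.4786, 0.0441, 0.0303]
tool_rot: [-0.611, 0.791, 0.001, -0.001]
wrist_force: [-0.4, -1.3, 0.5]
gripper_width: 0.0164
t 9.125 nest mm [-115.8   12.3   30.3] yaw err 0.09 tilt [-0.002  0.    -1.   ] w 0.016364506785672195 F [-0.4 -1.3  0.5] q [-0.12  0.08  2.16  0.    0.91  1.71]
```

View pics/l7.png

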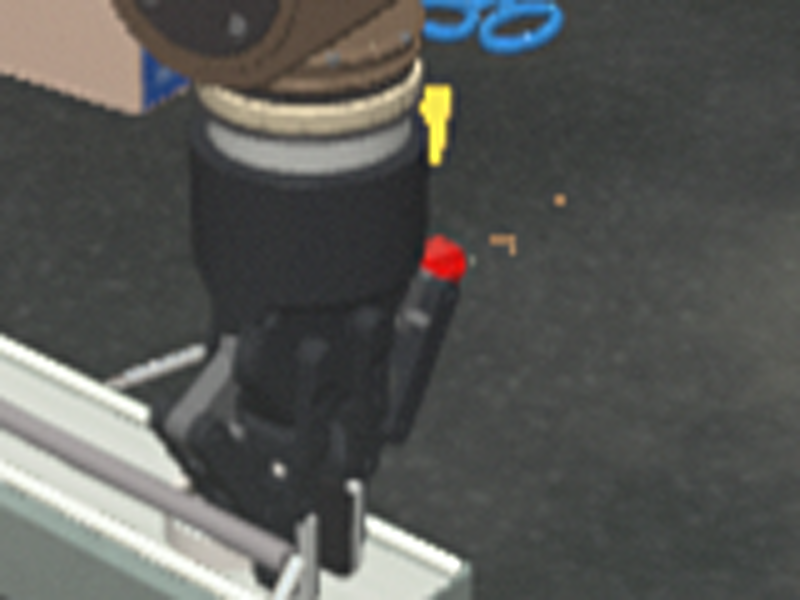

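```bash
cat > look2.py <<'E'
import sys
from where import *
c=cam("side")
a=c["pixels"][:,:,::-1][180:320,150:340];cv2.imwrite(sys.argv[1],cv2.resize(a,None,fx=4.2,fy=4.2,interpolation=cv2.INTER_CUBIC))
E
python3 look2.py pics/l8.png
```

```text
(no output)
```

View pics/l8.png

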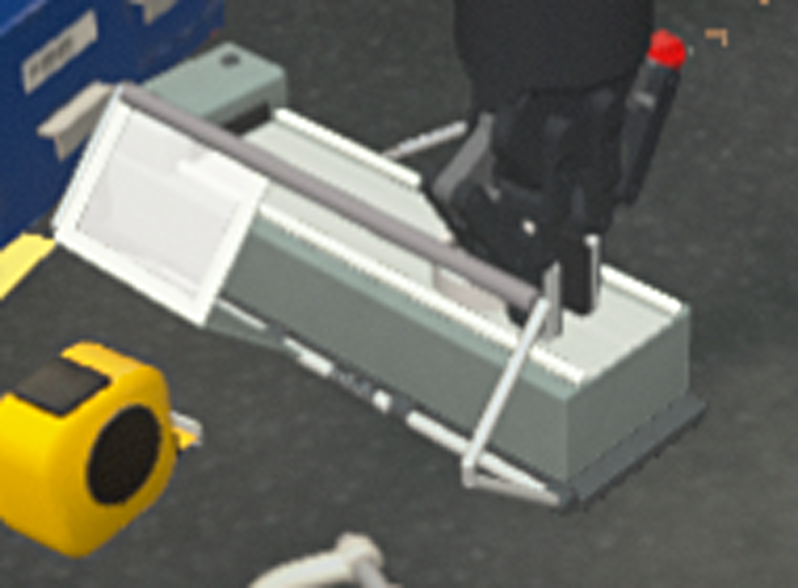

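The guard is held at about 0.85 rad by finger A, and the bearing is still ahead of the fingers. I'll start pushing along +x.

```bash
python3 -m pendant '[[0,-5,0,0,0.62],[0,-5,0,0,0.62],[0,-5,0,0,0.62],[0,-5,0,0,0.62],[0,-5,0,0,0.62],[0,-5,0,0,0.62],[0,-5,0,0,0.62],[0,-5,0,0,0.62],[0,0,0,0,0.62]]'; python3 where.py;python3 look2.py pics/l9.png
```

```text
t: 10.35
tool_pos: [0.519, 0.0333, 0.0313]
tool_rot: [-0.611, 0.792, -0.001, 0.001]
wrist_force: [0.1, -0.7, 0.3]
gripper_width: 0.0164
t 10.35 nest mm [-74.   12.2  31.3] yaw err 0.05 tilt [ 0.002 -0.    -1.   ] w 0.016393679867937088 F [ 0.1 -0.7  0.3] q [-0.13  0.16  2.07 -0.    0.91  1.7 ]
```

View pics/l9.png

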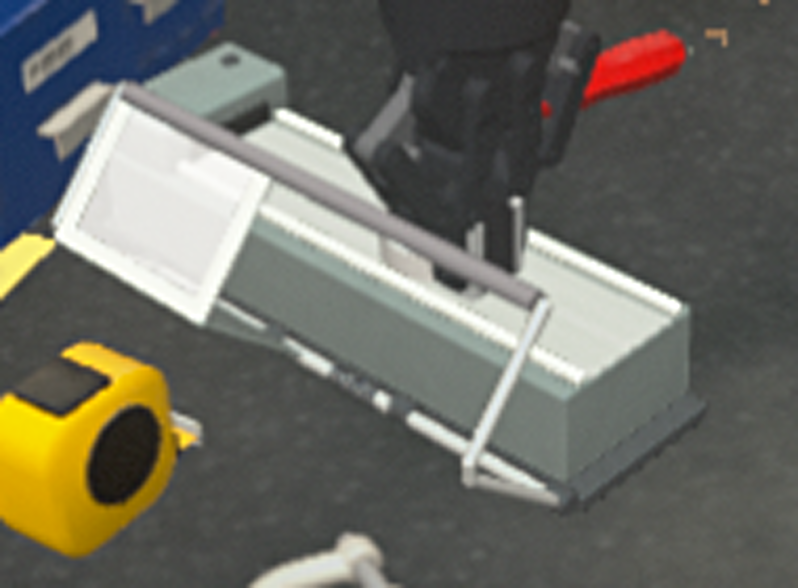

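The bearing is moving with the fingers, now visible at (405,255), and the guard angle hasn't changed. I'll keep pushing.

```bash
python3 -m pendant '[[0,-6,0,0,0.62],[0,-6,0,0,0.62],[0,-6,0,0,0.62],[0,-6,0,0,0.62],[0,-6,0,0,0.62],[0,-6,0,0,0.62],[0,-6,0,0,0.62],[0,-6,0,0,0.62],[0,-6,0,0,0.62],[0,-6,0,0,0.62],[0,-6,0,0,0.62],[0,-6,0,0,0.62],[0,-6,0,0,0.62],[0,-6,0,0,0.62],[0,0,0,0,0.62]]'; python3 where.py;python3 look2.py pics/l10.png
```

```text
t: 12.28
tool_pos: [0.6005, 0.0118, 0.0312]
tool_rot: [-0.611, 0.792, -0.001, 0.001]
wrist_force: [0.0, -1.3, 0.3]
gripper_width: 0.0163
t 12.275 nest mm [10.2 12.1 31.2] yaw err 0.06 tilt [ 0.002 -0.001 -1.   ] w 0.01627068092750213 F [ 0.  -1.3  0.3] q [-0.15  0.32  1.88 -0.    0.95  1.68]
```

View pics/l10.png

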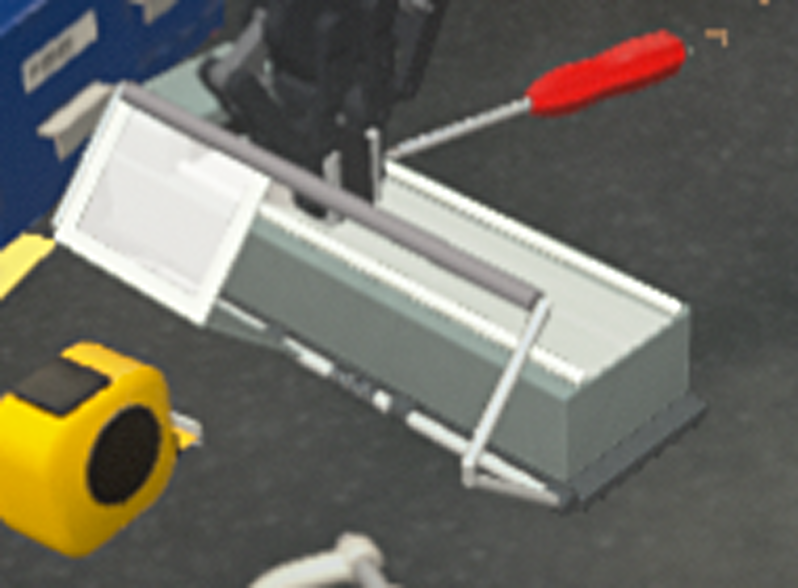

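```bash
python3 -m pendant '[[0,-5,0,0,0.62],[0,-5,0,0,0.62],[0,-5,0,0,0.62],[0,-5,0,0,0.62],[0,-2,0,0,0.62],[0,0,0,0,0.62]]'; python3 where.py
```

```text
t: 13.08
tool_pos: [0.6211, 0.0066, 0.031]
tool_rot: [-0.611, 0.792, -0.0, 0.0]
wrist_force: [-1.1, 0.2, -0.6]
gripper_width: 0.0164
t 13.075 nest mm [31.5 12.3 31. ] yaw err 0.05 tilt [ 0.001 -0.    -1.   ] w 0.016368027031387584 F [-1.1  0.2 -0.6] q [-0.15  0.36  1.82 -0.    0.96  1.67]
```

```bash
python3 -m pendant '[[0,-2,0,0,0.62],[0,-1,0,0,0.62],[0,0,0,0,0.62]]'; python3 where.py
```

```text
t: 13.45
tool_pos: [0.6235, 0.0059, 0.031]
tool_rot: [-0.611, 0.792, -0.0, 0.0]
wrist_force: [-1.5, -0.5, 1.1]
gripper_width: 0.0161
t 13.45 nest mm [34.  12.3 31. ] yaw err 0.06 tilt [ 0. -0. -1.] w 0.01606246020150988 F [-1.5 -0.5  1.1] q [-0.15  0.36  1.82 -0.    0.97  1.67]
```

```bash
python3 -m pendant '[[0,-2,0,0,0.62],[0,0,0,0,0.62]]'|grep -E "pos|force"
```

```text
tool_pos: [0.6254, 0.0055, 0.031]
wrist_force: [-2.5, 0.4, 0.8]
```

```bash
python3 -m pendant '[[0,-2,0,0,0.62],[0,0,0,0,0.62]]'|grep -E "pos|force"
```

```text
tool_pos: [0.6255, 0.0054, 0.0308]
wrist_force: [-6.7, 1.0, 5.0]
```

```bash
python3 where.py; python3 look2.py pics/l11.png
python3 - <<'E'
from where import *
c=cam("top");save(c,"pics/t11.png");a=c["pixels"][:,:,::-1][100:280,200:340];cv2.imwrite("pics/t11z.png",cv2.resize(a,None,fx=3.3,fy=3.3,interpolation=cv2.INTER_CUBIC))
E
```

```text
t 13.95 nest mm [36.  12.3 30.8] yaw err 0.05 tilt [-0.005  0.001 -1.   ] w 0.016066017146715118 F [-6.7  1.   5. ] q [-0.15  0.37  1.81  0.    0.97  1.67]
```

View pics/l11.png

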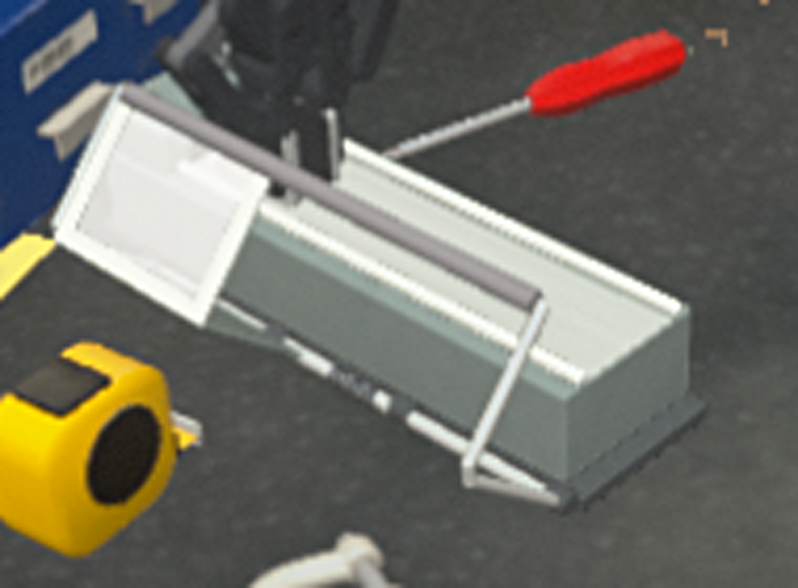

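View pics/t11z.png

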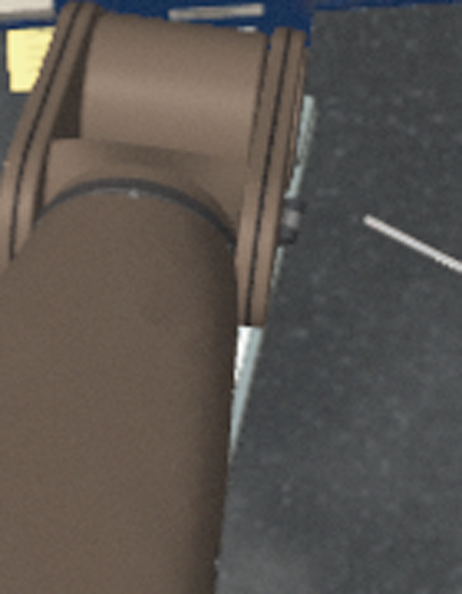

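Contact came at x=36 (expected 37) with 7 N, so the bearing is against the block. I'll press briefly, back off 8 mm, raise 5 mm and lower the guard towards -y.

```bash
python3 -m pendant '[[0,-1,0,0,0.62],[0,0,0,0,0.62],[0,0,0,0,0.62]]'; python3 where.py; python3 -m pendant '[[0,4,0,0,0.62],[0,4,0,0,0.62],[0,3,0,0,0.62],[0,0,-3,0,0.62],[0,0,-2,0,0.62],[0,0,0,0,0.62]]'; python3 where.py;python3 look2.py pics/l12.png
```

```text
t: 14.42
tool_pos: [0.6255, 0.0055, 0.0308]
tool_rot: [-0.611, 0.792, 0.003, -0.003]
wrist_force: [-9.3, 1.9, 6.6]
gripper_width: 0.0164
t 14.425 nest mm [36.  12.3 30.8] yaw err 0.05 tilt [-0.008  0.001 -1.   ] w 0.016448124146733356 F [-9.3  1.9  6.6] q [-0.15  0.37  1.81  0.    0.98  1.67]
t: 15.18
tool_pos: [0.618, 0.0074, 0.0365]
tool_rot: [-0.611, 0.792, -0.0, 0.0]
wrist_force: [-0.6, -0.6, 2.1]
gripper_width: 0.016
t 15.175 nest mm [28.4 12.3 36.5] yaw err 0.07 tilt [ 0.001 -0.    -1.   ] w 0.01601411742389338 F [-0.6 -0.6  2.1] q [-0.15  0.34  1.83 -0.    0.97  1.67]
```

View pics/l12.png

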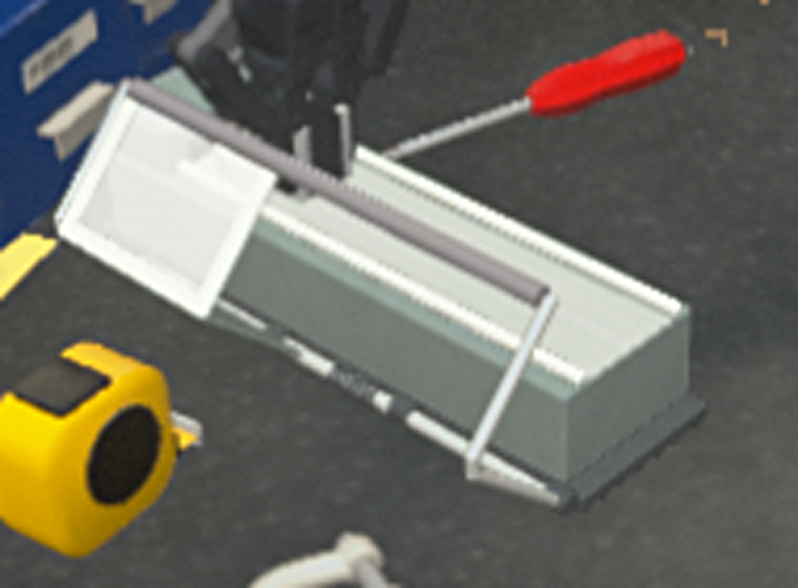

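```bash
python3 -m pendant '[[5,0,0,0,0.62],[5,0,0,0,0.62],[5,0,0,0,0.62],[5,0,0,0,0.62],[0,0,0,0,0.62]]'; python3 where.py
```

```text
t: 15.85
tool_pos: [0.6126, -0.0125, 0.0364]
tool_rot: [-0.611, 0.792, -0.0, -0.0]
wrist_force: [-1.3, -2.2, 2.8]
gripper_width: 0.0162
t 15.85 nest mm [28.2 -8.3 36.4] yaw err 0.03 tilt [ 0. -0. -1.] w 0.016242550358028258 F [-1.3 -2.2  2.8] q [-0.19  0.33  1.84 -0.    0.97  1.64]
```

```bash
python3 -m pendant '[[5,0,0,0,0.62],[5,0,0,0,0.62],[5,0,0,0,0.62],[5,0,0,0,0.62],[0,0,0,0,0.62]]'; python3 where.py; python3 look2.py pics/l13.png
```

```text
t: 16.48
tool_pos: [0.6072, -0.0317, 0.0357]
tool_rot: [-0.611, 0.792, 0.0, -0.0]
wrist_force: [-0.1, -1.6, -0.5]
gripper_width: 0.0166
t 16.475 nest mm [ 27.8 -28.3  35.7] yaw err 0.03 tilt [-0.001 -0.    -1.   ] w 0.016617246022713892 F [-0.1 -1.6 -0.5] q [-0.22  0.32  1.85 -0.    0.96  1.61]
```

View pics/l13.png

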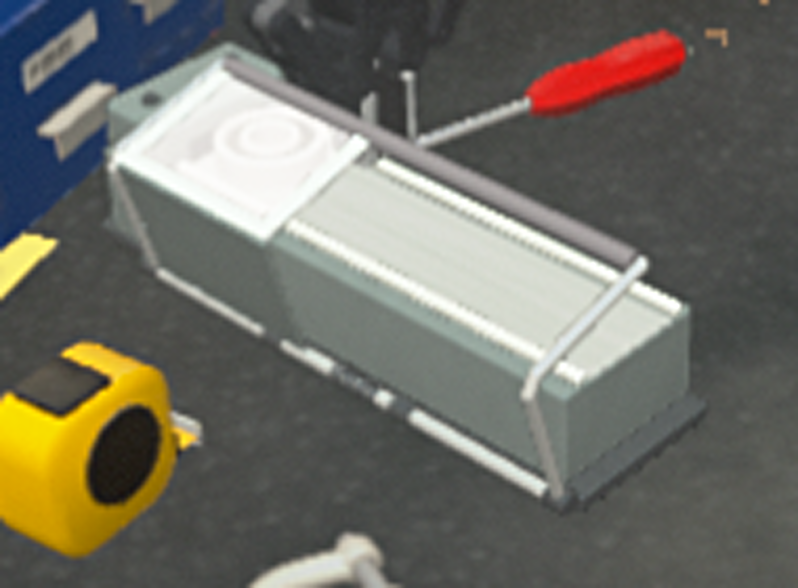

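The bearing shows through the window at (262,135) and the guard is nearly down. I'll move the fingers fully clear.

```bash
python3 -m pendant '[[4,0,0,0,0.62],[4,0,0,0,0.62],[4,0,0,0,0.62],[4,0,0,0,0.62],[4,0,0,0,0.62],[5,0,0,0,0.62],[10,0,0,0,0.62],[15,0,0,0,0.62],[20,0,0,0,0.62],[10,0,-20,0,0.62],[10,0,-40,0,0.62],[20,0,-40,0,0.62],[40,40,-40,0,0.62],[50,40,0,0,0.62],[50,40,0,0,0.62],[40,40,0,0,0.62],[0,0,0,0,0.62],[0,0,0,0,0.62]]'; python3 where.py; python3 look2.py pics/l14.png
python3 - <<'E'
from where import *
import pickle
c=cam("top");save(c,"pics/t14.png");pickle.dump(c,open("top14.pkl","wb"));a=c["pixels"][:,:,::-1][110:280,160:400];cv2.imwrite("pics/t14z.png",cv2.resize(a,None,fx=3.3,fy=3.3,interpolation=cv2.INTER_CUBIC))
pickle.dump(cam("side"),open("side14.pkl","wb"))
E
```

```text
t: 18.77
tool_pos: [0.3868, -0.2672, 0.1734]
tool_rot: [-0.611, 0.792, -0.001, 0.0]
wrist_force: [0.3, 0.1, -0.3]
gripper_width: 0.0162
t 18.775 nest mm [-125.5 -312.   173.4] yaw err -0.01 tilt [ 0.002 -0.001 -1.   ] w 0.016239275660897105 F [ 0.3  0.1 -0.3] q [-0.82 -0.16  2.09  0.    1.2   1.01]
```

View pics/l14.png

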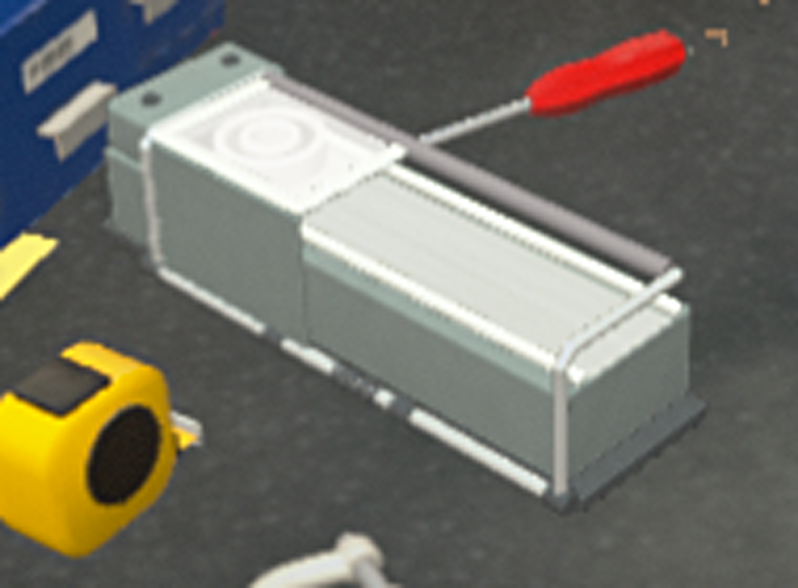

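View pics/t14z.png

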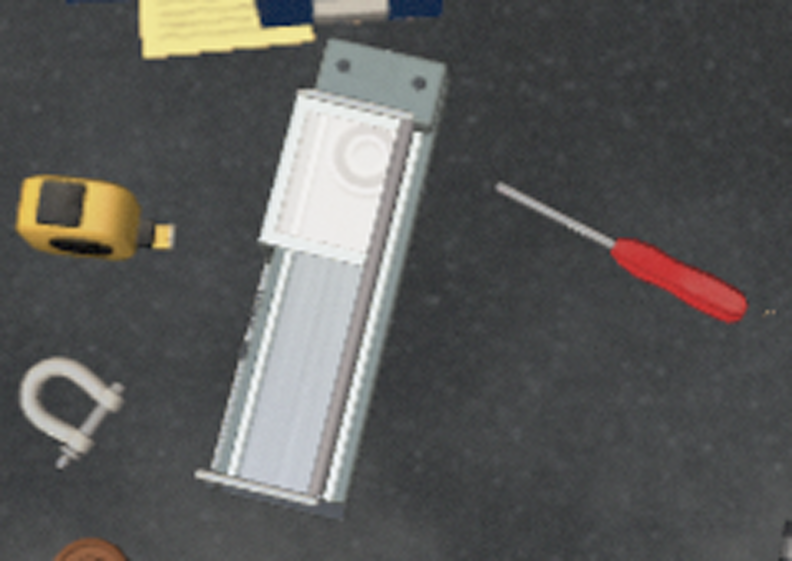

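The guard is down with the bearing under the window. The arm is well away from the nest. I'll do numeric checks before handing in.

Run:
```python
from where import *
import pickle
L=lambda n:pickle.load(open(n,"rb"))
T0,S0c,T1,S1=L("top0.pkl"),L("side0.pkl"),L("top14.pkl"),L("side14.pkl")
print("T bearing",(nest(plane(T1,367/3.3+160-.35,160/3.3+110-.35,.07))*1e3).round(1))
print("S bearing",(nest(plane(S1,265/4.2+150-.4,138/4.2+180-.4,.07))*1e3).round(1))
for n,a,b,box in [("tape T",T0,T1,(150,220,158,195)),("shackle T",T0,T1,(160,205,210,255)),("driver T",T0,T1,(300,395,160,212)),("guard S roof/rod",S0c,S1,(255,330,200,300))]:
    x0,x1,y0,y1=box;d=np.abs(a["pixels"][y0:y1,x0:x1].astype(int)-b["pixels"][y0:y1,x0:x1]).max(2);print(n,"changed px>40:",(d>40).sum(),"of",d.size)
# bar near end shut?
a=T1["pixels"].astype(int)
for v in (200,230,245): print(v,[int(abs(a[v,u]-T0["pixels"][v,u].astype(int)).max()) for u in range(250,282)])
```

```text
T bearing [70.4 -3.9 70. ]
S bearing [71.5  0.9 70. ]
tape T changed px>40: 0 of 2590
shackle T changed px>40: 0 of 2025
driver T changed px>40: 10 of 4940
guard S roof/rod changed px>40: 196 of 7500
200 [12, 10, 13, 13, 10, 11, 12, 13, 12, 10, 12, 13, 13, 10, 10, 10, 13, 1, 6, 6, 5, 9, 7, 9, 5, 10, 7, 8, 9, 8, 5, 2]
230 [117, 127, 126, 131, 127, 123, 113, 92, 27, 21, 17, 4, 3, 5, 8, 17, 9, 5, 13, 15, 10, 12, 7, 3, 10, 6, 10, 5, 6, 5, 7, 8]
245 [11, 10, 11, 12, 13, 11, 10, 10, 1, 4, 8, 12, 6, 5, 13, 9, 9, 7, 7, 8, 2, 3, 5, 4, 3, 4, 6, 4, 8, 3, 6, 2]
```

Run:
```python
from where import *
import pickle
a=pickle.load(open("top14.pkl","rb"))["pixels"][115:195,230:300,::-1].astype(float)
a=np.clip((a-190)/(250-190),0,1)**1.5*255
A=cv2.resize(a.astype(np.uint8),None,fx=7,fy=7,interpolation=cv2.INTER_CUBIC);cv2.imwrite("pics/w.png",A)
b=pickle.load(open("side14.pkl","rb"))["pixels"][190:245,170:260,::-1].astype(float)
b=np.clip((b-170)/(250-170),0,1)**1.5*255
cv2.imwrite("pics/ws.png",cv2.resize(b.astype(np.uint8),None,fx=8,fy=8,interpolation=cv2.INTER_CUBIC))
```

```text
(no output)
```

View pics/w.png

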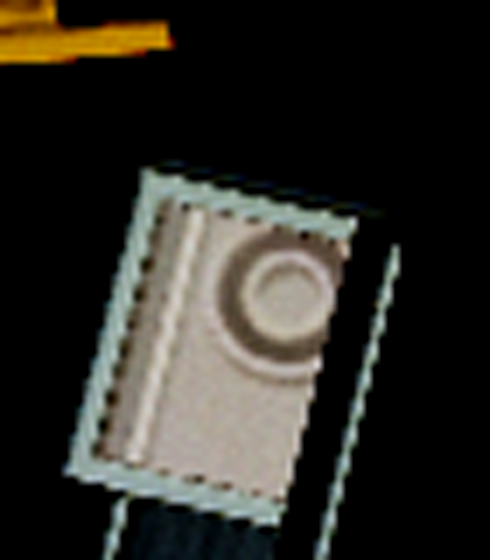

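View pics/ws.png

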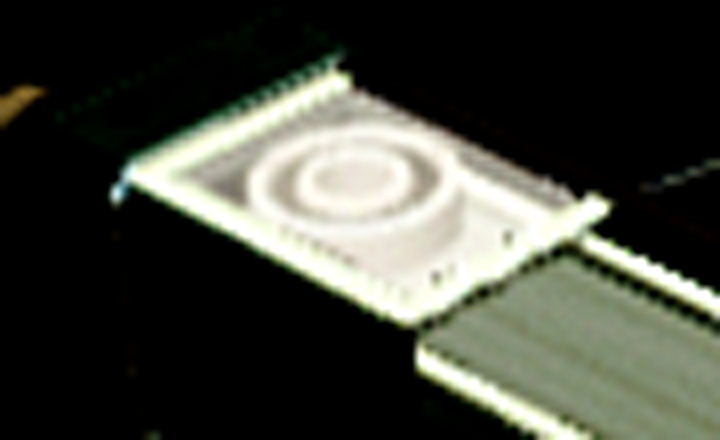

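Run:
```python
from where import *
import pickle
T1,S1=pickle.load(open("top14.pkl","rb")),pickle.load(open("side14.pkl","rb"))
t=lambda a,b:(a/7+230-.43,b/7+115-.43); s=lambda a,b:(a/8+170-.44,b/8+190-.44)
f=lambda c,p,z:(nest(plane(c,*p,z))*1e3).round(1)
print("T hub",f(T1,t(290,292),.07),"rear rim(+26)",f(T1,t(284,378),.068),"roof near/far",f(T1,t(178,500),.0815),f(T1,t(250,192),.0815))
print("S centre",f(S1,s(354,178),.07),f(S1,s(358,178),.07),"roof near",f(S1,s(510,262),.0815),"far",f(S1,s(235,115),.0815))
print(tri(T1,t(290,292),S1,s(356,178)), nest(tri(T1,t(290,292),S1,s(356,178))[0]))
```

```text
T hub [74.4 -3.2 70. ] rear rim(+26) [48.3 -7.7 68. ] roof near/far [ 1.4 12.8 81.5] [98.7 15.  81.5]
S centre [71.7 -2.1 70. ] [70.9 -2.8 70. ] roof near [ 2.3 12.1 81.5] far [101.1   9.1  81.5]
(array([ 0.65819353, -0.01968794,  0.06858319]), np.float64(0.0018157269260334092)) [ 0.07406778 -0.00368573  0.06858319]
```

The triangulated bearing centre is at nest x≈74, y≈-3, with its top at z≈69, so it is home. The bar is in its shut position. I'm handing in.

```bash
python3 -c "
from station import close_job,get_state
s=get_state();print(s['t'],s['wrist_force'].round(1));print(close_job())"
```

```text
18.925 [-0.3 -0.2 -0.3]
the job is handed in; nothing more can be done
None
```

The bearing is against the end block with the guard shut over it, and I handed the job in at about t = 19 s. One finger swung the guard bar up, to about 0.85 rad judged by eye, and held it while the other pushed the bearing home. At the block the wrist reached about 9 N. I then backed off and let the guard down by moving the fingers out to -y.

**Last checks that agreed**
- **Bearing:** triangulated from both views it is at nest x ≈ 74, y ≈ -3 mm, with its top at z ≈ 69. That is flat in the lane and about 4 mm from home.
- **Guard:** the bar is on the same pixels as before the job, so it reads shut.
- **Loose items:** in the top view the tape measure and shackle show no change. The screwdriver's patch shows 10 changed pixels out of 4,940, and I took it as unmoved.
- **Arm:** it is clear of everything and the wrist force is about zero.

**Checks that disagreed**
- **Tool height:** the fingertips stood about 32 mm higher than the reported TCP. The side view showed this and a touch on the bed confirmed it. I set tip heights from that touch, which reached about 28 N on the fingertip.
- **Bearing x:** the side view alone, assuming the bearing's top height, gave x ≈ 71–72, and the top view gave about 74. Both are within tolerance.
- **Force while opening:** the wrist showed a passing 21 N upward while the guard was being raised. I think the bar was bearing on the finger linkage. It was well below the limit.

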